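Send a loaded carrier down the gravity rail

ROBOT

A 6-joint arm with a two-finger parallel gripper is mounted at the origin on the work surface. World frame = base frame: x ahead of the robot, y to its left, z up, the work surface at z = 0. Lengths are in m, angles in rad, forces in N, time in s.
With the tool pointing down it reaches from about 0.275 to 0.825 m from the base axis. Payload 4.9 kg.
Tool frame: the origin (TCP) lies midway between the tips of the shut fingers; the grasp point (between the pads) lies 19 mm behind it (bot.grip_depth is the distance from the TCP to the grasp point, in m); z points along the fingers, y is the line along which they close (so a half turn about z gives the same grasp; the last joint's range is limited). The gripper opens to 85 mm and grips with 20 to 120 N. Pads are 22 mm wide; open, the fingers measure 114 mm over their backs; the gripper's body (76 mm by 85 mm) begins 54 mm behind the grasp point. The pads swing forward as they close: fully open they stand 13 mm farther back than shut.
Start: joints at [1.194, 0.326, -0.193, 1.052, 0, 1.437], TCP at [0.132, 0.534, 0.231] pointing down, gripper open.
Joint ranges: [-2.65, 2.65], [-0.97, 1.79], [-1.3, 1.35], [-1.93, 2.1], [-1.47, 1.37], [-3.14, 3.14]. Speed limits (rad/s): [2.57, 2.57, 3.14, 3.14, 3.14, 3.14].

INTERFACE

Orientations are given as a unit quaternion [w, x, y, z].
In Python, from cell import bot gives the robot as it stands. Calls block until the motion is done:
- bot.move_pose(position, orientation): joint-space move of the TCP to a pose.
- bot.move_linear(position, speed=0.15, rotation=None, until_force=None): straight line of the TCP; rotation=None keeps the orientation; speed is the mean speed in m/s. With until_force (N) it stops when the force on the tool has changed by that much, and returns True; else False.
- bot.goto_joints(angles): joint-space move.
- bot.set_gripper(opening, grasp_force=None): opening from 0.0 (shut) to 1.0 (fully open); grasp_force is the grip in N (None keeps the last); returns when the fingers have stopped.
- bot.wait(seconds).
- bot.solve_ik(position, orientation): joint angles nearest the present ones, or None.
- bot.camera(name): name is "scene" or "top"; returns the picture (420x560x3 uint8, red, green, blue); there is no depth.
- bot.calibration(name): a dict with "mtx" (3x3 intrinsics, pixels), "extrinsics" (4x4, takes a point from world to camera coordinates). Camera axes: x right, y down, z forward; pixel columns grow to the right and rows downward; lengths in m; the calibration is good to about 2 mm. A picture is of the moment at which its call begins. calibration takes no time and is no camera call.
A pose or a line that the arm cannot do raises bot.PlanningError and nothing moves.
- bot.close_job(): hands the job in; it is judged then, once.
Trained networks look in the newest picture that a camera, given by its name, has taken for a name from the list of things; names that differ only in an ending like _2 or _b are one class to them, and where a whole thing is asked for, a point or a joint stands for the part that bears it (a point fixed in the world has none). Each returns a list of dicts, best first, with "confidence" (0 to 1); they miss things now and then, are a little off and sometimes report something else, mostly with a low value. They report only what shows in the picture. A call takes as long as a camera call.
- bot.search_frame(camera, thing): "bbox" ([left, top, width, height] in pixels, round what is visible of it).
Readings, each from a call of its own:
- bot.read_clock(): time.
- bot.read_joint_positions(): joint angles.
- bot.read_joint_vel(): joint speeds.
- bot.read_joint_efforts(): joint torques, N m.
- bot.read_position(): TCP position.
- bot.read_tool_rot(): TCP orientation.
- bot.read_ft_force(): force on the tool from outside, world axes, zero at the start.
- bot.read_moment(): the same for the moment, N m.
- bot.read_gripper_width(): opening from 0.0 (shut) to 1.0 (fully open).
- bot.read_finger_force(): force on a finger pad.
Only numpy, scipy, OpenCV 4.12 (cv2) and the standard library are available. Lean on these libraries where they do the work, as an engineer would, in place of code of your own. Each camera call takes 0.05 s, during which the arm holds its last target. There are 200 camera calls.

TASK

Take the carrier that has the switch block on it and hang it by both its grooved wheels on the open upper end of the sloped rail, feeling for the bar. Push it down the rail gently, never forcing it (no more than about 8 N from the hand), until both wheels have clicked through the spring gate, then let go so that it rolls by itself down to the end stop and hangs there at rest. Leave the bare carrier and everything else on the bench where it is.

Things in the scene. Friction and masses are not known exactly. Their poses are not given: they have to be found in the camera images.
- carrier: Loaded carrier: C-shaped aluminium hanger, 221 mm tall, 0.40-0.58 kg, standing on its foot, a grey switch block clamped on it. Origin under the foot, z up, y = travel direction. mm: foot x -20..36, y -45..45, z 0..5; block x -9..35, top z 41; spine on the -x side x -20..-16, 90 wide in y at z 115..151, else 70 or less. Open on +x between wheels and block. Centre of mass within 4 mm of x=y=0.
- carrier_seat (a point): On the loaded carrier, (0,0,125) mm, axes as the carrier: midway between the lowest tread points of its two white grooved wheels; lies on the bar's top edge when hung. Wheel axles along x at z 136, y -22 and +22, wheels centred on x 0, 18 mm wide: tread radius 11, flange radius 15, groove 8 mm wide at the tread, 14 at the rim. They turn freely.
- carrier_grip (a point): On the loaded carrier, (0,0,199) mm, axes as the carrier: middle of its black grip block above the wheels (14 mm thick in x, 40 in y, z 181..221), taken from above with the fingers closing along x. A 5 mm plate (z 176..181) joins it to the spine.
- bare_carrier: Second carrier, the same hanger with nothing on its foot plate, same frame, standing on the bench; the two may have swapped places. Leave it alone.
- stand: Gravity rail on its stand. Origin on the bench, z up; the rail runs over the stand's y axis (x 0) and falls to -y. Base plate x 45..135, y -250..250, 8 mm thick; posts at x 60..90: y -200, and a slotted pair y 118..152 up to z 246 mm. All that holds the rail comes from +x. A carrier hangs with its spine on the -x side, its +x to the stand's +x, its y along the rail.
- rail_pivot (a point): On the stand at (0,-200,145) mm, stand axes: the rail's pivot, on the bar's top edge. s = distance uphill from here: edge at y = -200 + s cos(slope), z = 145 + s sin(slope) mm. SLOPE NOT REPORTED: clamped by eye between 6 and 12 degrees; find the bar by touch or sight. Steel bar 5 mm thick (x), 25 high, s -20..430. Open from above at s 290..430; one arm on its +x side at s 345.
- rail_track (a point): On the stand at (0,-60,145) mm, stand axes, below the guarded track: for s 0..270 a back web (x 12..15 mm) and a hold-down strip (x -11..15) 29 mm above the bar edge, 3 mm over the wheel flanges, so wheels enter only from the open upper end. Heights are square to the bar. A let-go carrier rolls down at 0.05 to 0.5 m/s. Before the gate a carrier has room at seat s 330..390.
- rail_stop (a point): On the stand at (0,-180,145) mm, stand axes, near the end stop: a dark block with a rubber face at s 21.5 mm that meets the carrier's wide spine (half width 45), so a carrier that is home has its seat point at s 66.5.
- gate (a joint): Spring gate at the track's mouth, one-way: steel flap 14 mm wide, 24 long, hinged at s 278, 38 mm above the bar edge (bracket up to 44 mm). 0 = shut, radians, grows as a wheel going downhill lifts it (about 1), shuts behind each wheel. The carrier's weight does not open it: each of its two wheels needs about 2 to 4 N of push along the rail. Both are through when the seat point is at s 235 or less.
- spare_block: Loose grey switch block, 44 x 64 x 36 mm, on the bench. Bystander. Origin under its centre.
- screwdriver: Screwdriver lying on the bench. Bystander.
- steel_cup: Steel cup, 72 mm across, 85 mm high. Bystander. Origin under its centre.
- water_bottle: Clear bottle with blue cap, 66 mm across, 200 mm high. Bystander. Origin under its centre.
- marker: Black marker pen, 14 mm thick, 130 mm long, lying on the bench. Bystander.

How it is judged:
On the way, in this order (a step that is already met when the one before it is completed fails the run):
1. the loaded carrier hangs with its wheels on the open loading length of the rail, uphill of the gate, the rail bearing at least part of its weight (x of carrier_seat in the frame of stand between -0.006 and 0.006 m and y of carrier_seat in the frame of stand between 0.12 and 0.235 m and z of carrier_seat in the frame of stand between 0.17 and 0.24 m and contact force between carrier and stand above 1 N), for 0.2 s.
2. past the gate, the carrier is let go and rolls by itself toward the stop (x of carrier_seat in the frame of stand between -0.006 and 0.006 m and y of carrier_seat in the frame of stand between -0.12 and 0.045 m and linear speed of carrier above 0.03 m/s and contact force between the fingers and carrier below 0.1 N and contact force between carrier and stand above 0.5 N), for 0.05 s.
At the end, for the whole second after the job is handed in: The loaded carrier hangs by its wheels on the bar against the end stop (seat point within about 7 mm of fully home along the rail, within 6 mm of the bar's centre plane, carrier within 0.26 rad of upright), at rest (under 0.02 m/s) and let go (x of carrier_seat in the frame of stand between -0.006 and 0.006 m and y of carrier_seat in the frame of stand between -0.145 and -0.128 m and z of carrier_seat in the frame of stand between 0.147 and 0.164 m and angle between carrier's own z axis and vertical below 0.26 rad and linear speed of carrier below 0.02 m/s and contact force between the fingers and carrier below 0.1 N and contact force between carrier and stand above 1 N); the robot touches nothing.
It fails at once if the held carrier is forced against the rail, track, gate or stop so that their contact forces add up to more than 26 N (contact force between carrier and stand above 26 N and contact force between the fingers and carrier above 0.3 N).
It fails at once if the robot itself pushes on the rail stand with more than 25 N (contact force between the arm and stand above 25 N).
It fails at once if the loaded carrier is tipped over (more than 0.7 rad) (angle between carrier's own z axis and vertical above 0.7 rad).
It fails at once if the bare carrier, spare block, screwdriver, cup, bottle or marker is disturbed (moved more than 30 mm) (distance of any of bare_carrier, spare_block, screwdriver, steel_cup, water_bottle, marker from where it was at the start of the episode above 0.03 m).
It also fails if it takes over 67 s, if anything falls off the work surface, if the arm or the gripper's body presses on something with over 40 N, if the wrist force passes 120 N, or if a joint passes its speed limit or range.

## Working session

There is one attempt and no reset: what is moved stays moved. The work goes in short steps, each a Python script; the robot and the scene stay as the last script left them, time stands still between calls to the robot, and variables do not carry over. Pictures are saved under pics/ and viewed, at most 10 in all, crops included, and the job is handed in when it is done.

```bash
mkdir -p pics; ls; python3 - <<'E'
from cell import bot
import cv2,numpy as np
for c in ("scene","top"):
    im=bot.camera(c); cv2.imwrite(f"pics/{c}0.png",im[:,:,::-1])
    k=bot.calibration(c); print(c,np.round(k["mtx"],1).tolist(),np.round(k["extrinsics"],3).tolist())
    for t in ("carrier","bare_carrier","stand","gate","carrier_grip","rail_stop"):
        print(t,[(np.round(d["bbox"]).tolist(),round(d["confidence"],2)) for d in bot.search_frame(c,t)][:3])
print(bot.read_clock(),bot.read_tool_rot())
E
```

```text
pics
scene [[433.3, 0.0, 280.6], [0.0, 433.3, 211.6], [0.0, 0.0, 1.0]] [[-0.582, 0.813, 0.013, 0.296], [0.481, 0.357, -0.801, -0.124], [-0.655, -0.46, -0.599, 1.738], [0.0, 0.0, 0.0, 1.0]]
carrier [([370.0, 226.0, 43.0, 68.0], 0.88), ([287.0, 242.0, 20.0, 10.0], 0.32)]
bare_carrier [([234.0, 160.0, 21.0, 68.0], 0.59), ([166.0, 184.0, 151.0, 142.0], 0.24)]
stand [([164.0, 186.0, 150.0, 140.0], 0.69), ([370.0, 223.0, 45.0, 71.0], 0.56)]
gate []
carrier_grip [([364.0, 219.0, 51.0, 74.0], 0.69)]
rail_stop [([164.0, 185.0, 153.0, 143.0], 0.61), ([272.0, 218.0, 18.0, 7.0], 0.58)]
top [[488.5, 0.0, 276.2], [0.0, 488.5, 207.8], [0.0, 0.0, 1.0]] [[0.001, -1.0, 0.008, -0.02], [-0.988, -0.002, -0.156, 0.515], [0.156, -0.007, -0.988, 1.24], [0.0, 0.0, 0.0, 1.0]]
carrier [([104.0, 225.0, 58.0, 23.0], 0.74)]
bare_carrier [([324.0, 217.0, 41.0, 30.0], 0.62)]
stand [([190.0, 115.0, 188.0, 69.0], 0.73), ([324.0, 215.0, 42.0, 30.0], 0.28)]
gate []
carrier_grip [([112.0, 223.0, 51.0, 24.0], 0.8)]
rail_stop [([192.0, 110.0, 188.0, 74.0], 0.55), ([270.0, 226.0, 30.0, 26.0], 0.48)]
0.7 [-1.08734859e-06  1.21105203e-01  9.92639677e-01  4.84432404e-05]
```

```bash
python3 - <<'E'
import cv2
a=cv2.imread("pics/scene0.png")[130:350,140:430]; cv2.imwrite("pics/sc.png",cv2.resize(a,None,fx=2.7,fy=2.7,interpolation=2))
a=cv2.imread("pics/top0.png")[90:270,90:390]; cv2.imwrite("pics/tc.png",cv2.resize(a,None,fx=2.6,fy=2.6,interpolation=2))
E
```

```text
(no output)
```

View pics/sc.png

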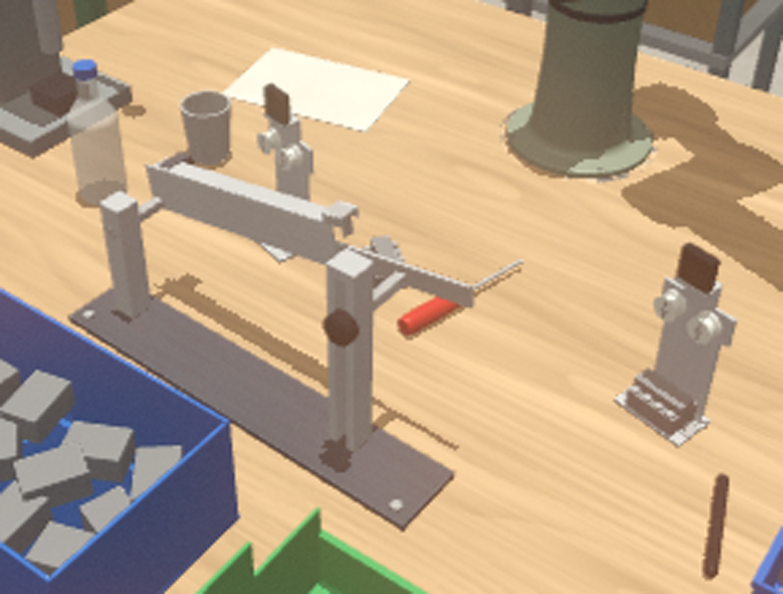

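View pics/tc.png

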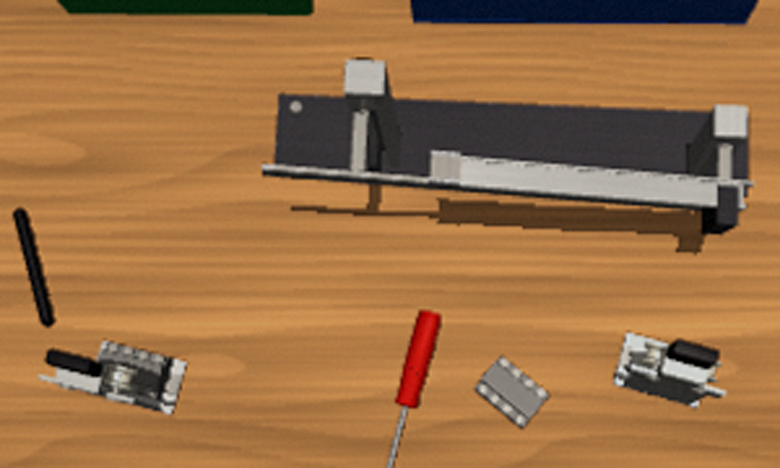

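The pictures show the loaded carrier near robot-left (scene crop ~(685,340), top crop ~(115,375)), with its open side to +x. The rail falls towards -y and its open end is at top crop (262,168). Next I zoom in on the features to fit poses.

```bash
python3 - <<'E'
import cv2,numpy as np
s=cv2.imread("pics/scene0.png");t=cv2.imread("pics/top0.png")
def c(im,x,y,w,h,f):
    a=cv2.resize(im[y:y+h,x:x+w],None,fx=f,fy=f,interpolation=cv2.INTER_CUBIC)
    for i in range(0,w,10): cv2.putText(a,str(x+i),(i*f,8),0,.3,(0,0,255),1); cv2.line(a,(i*f,10),(i*f,a.shape[0]),(0,0,255) ,1) if i%20==0 else 0
    for j in range(0,h,10): cv2.putText(a,str(y+j),(0,j*f+4),0,.3,(255,0,0),1); cv2.line(a,(18,j*f),(a.shape[1],j*f),(255,0,0),1) if j%20==0 else 0
    return a
A=c(s,362,215,56,84,7); B=c(t,100,215,68,40,6)
o=np.zeros((600,800,3),np.uint8); o[:A.shape[0],:A.shape[1]]=A; o[:B.shape[0],392:392+B.shape[1]]=B
C=c(t,185,110,68,58,6); o[248:248+348,392:392+408]=C
cv2.imwrite("pics/m1.png",o)
A=c(s,162,185,158,144,5)[:,:]; 
cv2.imwrite("pics/m2.png",cv2.resize(A,(658,600)))
cv2.imwrite("pics/m3.png",c(t,188,108,196,72,4))
E
```

```text
(no output)
```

View pics/m1.png

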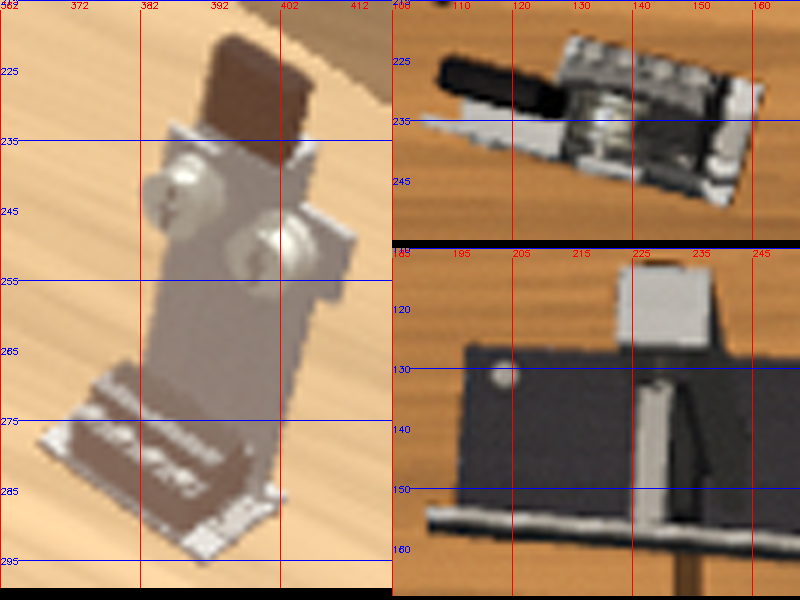

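View pics/m2.png

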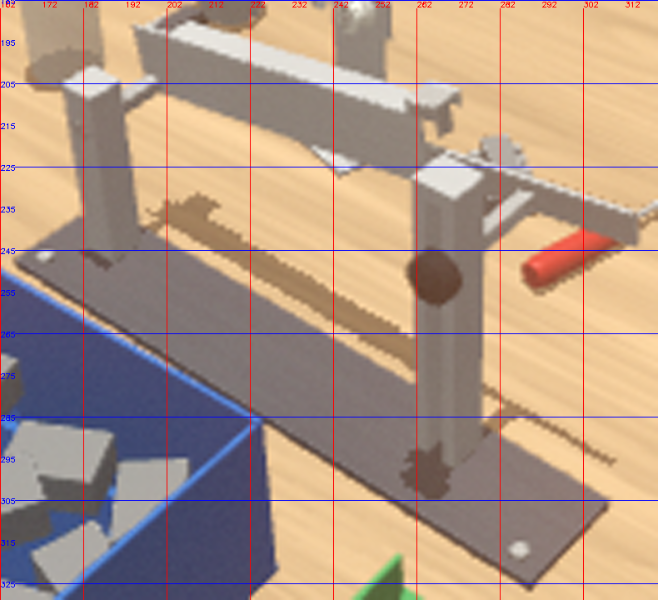

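View pics/m3.png

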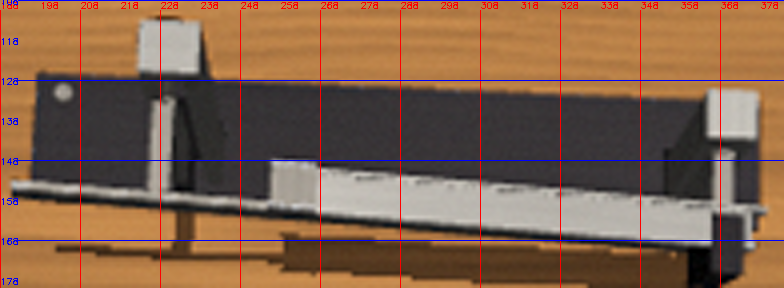

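```bash
cat > fit.py <<'E'
import numpy as np
from cell import bot
from scipy.optimize import least_squares
K={c:bot.calibration(c) for c in("scene","top")}
def proj(c,P):
    k=K[c]; p=k["extrinsics"][:3,:3]@P+k["extrinsics"][:3,3]; return (k["mtx"]@p)[:2]/p[2]
def src(p,f,o): return [(p[i]+.5)/f-.5+o[i] for i in(0,1)]
def W(q,l):
    c,s=np.cos(q[2]),np.sin(q[2]); l=np.array(l)/1000
    return np.array([q[0]+c*l[0]-s*l[1],q[1]+s*l[0]+c*l[1],l[2]])
def edge(s,sl,dz=0,x=0): return [x,-200+s*np.cos(sl)-dz*np.sin(sl),145+s*np.sin(sl)+dz*np.cos(sl)]
if __name__=="__main__":
    S=lambda x,y:src((x,y),7,(362,215)); T=lambda x,y:src((x-392,y),6,(100,215))
    car=[("scene",S(38,438),(36,-45,5)),("scene",S(205,556),(36,45,4)),("scene",S(287,497),(-20,45,4)),("scene",S(355,238),(-16,45,151)),
      ("scene",S(345,302),(-16,45,115)),("top",T(763,85),(36,-45,5)),("top",T(727,205),(-20,-45,4)),("top",T(420,120),(-20,45,151)),
      ("top",T(437,90),(-7,20,221)),("top",T(447,55),(7,20,221))]
    r=least_squares(lambda q:np.concatenate([proj(c,W(q,l))-p for c,p,l in car]),[.45,.35,0],loss="soft_l1"); print("carrier",r.x); print(np.round(r.fun.reshape(-1,2),1).tolist())
    f=4.165; S=lambda x,y:src((x,y),f,(162,185)); T=lambda x,y:src((x,y),4,(188,108))
    st=[("scene",S(607,500),(45,250,8)),("scene",S(530,580),(135,250,8)),("scene",S(15,264),(135,-250,8)),("scene",S(447,197),(90,152,246)),("scene",S(483,170),(60,152,246)),
      ("scene",S(415,173),(90,118,246)),("top",T(38,72),(135,250,8)),("top",T(30,180),(45,250,8)),("top",T(140,20),(90,152,246)),("top",T(202,18),(90,118,246)),("top",T(200,73),(60,118,246)),("top",T(138,74),(60,152,246)),
      ("scene",S(638,213),(430,0,0)),("scene",S(636,243),(430,-25,0)),("top",T(12,187),(430,0,0)),("top",T(161,191),(345,0,1))]
    def F(q):
        return np.concatenate([proj(c,W(q,l if i<12 else edge(l[0],q[3],l[1],l[2])))-p for i,(c,p,l) in enumerate(st)])
    r=least_squares(F,[.6,0,0,.15],loss="soft_l1"); print("stand",r.x,np.degrees(r.x[3])); print(np.round(r.fun.reshape(-1,2),1).tolist())
E
python3 fit.py
```

```text
carrier [ 0.4391817   0.33882385 -0.24062405]
[[-0.1, 0.1], [0.1, 0.8], [0.3, 0.0], [-0.6, 0.2], [-1.6, 0.7], [0.2, 0.1], [0.4, 0.5], [0.3, 1.1], [-0.7, -0.0], [-0.6, -0.2]]
stand [ 0.60471005 -0.04582093 -0.03911361  0.16373243] 9.381177366393137
[[0.6, -0.3], [-0.4, 0.9], [-0.8, -1.4], [1.3, 0.5], [0.1, 1.2], [-1.4, 1.0], [-0.0, 0.1], [-0.2, 4.8], [0.4, 0.1], [-0.1, 1.2], [-0.3, 0.2], [0.2, -0.7], [-1.1, -0.3], [0.2, 0.4], [0.1, -0.8], [-0.1, 0.9]]
```

Both fits are good, with a slope of about 9.4°. The carrier opens to +x, so I'll bring it in from the -x side, tilted to match the slope.

```bash
cat > h.py <<'E'
import numpy as np
from cell import bot
from scipy.spatial.transform import Rotation as R
CAR=np.array([.4392,.3388,-.2406]); ST=np.array([.6047,-.0458,-.0391]); SL=.1637
ZG=.187           # TCP height in carrier frame when grasped
REL=np.array([[0,1,0],[1,0,0],[0,0,-1.]])  # tool axes in carrier frame: y_t = x_c, x_t=y_c
def q(Rm): v=R.from_matrix(Rm).as_quat(); return [v[3],v[0],v[1],v[2]]
def Rz(a): return R.from_euler("z",a).as_matrix()
def Rc(sl=SL): return Rz(ST[2])@R.from_euler("x",sl).as_matrix()
def tcp_rail(s,h=0,x=0,sl=SL,zg=ZG):
    """TCP pose with carrier_seat at rail s, h above edge (square to bar), x across; metres"""
    p=np.array([x,-.2+s*np.cos(sl)-h*np.sin(sl),.145+s*np.sin(sl)+h*np.cos(sl)])
    p=Rz(ST[2])@p+[ST[0],ST[1],0]
    return p+Rc(sl)@[0,0,zg-.125], q(Rc(sl)@REL)
def rail_coords():
    Rm=Rc(); t=bot.read_position()-Rm@[0,0,ZG-.125]-[ST[0],ST[1],0]
    l=Rz(ST[2]).T@t; d=l-[0,-.2,.145]
    c,s=np.cos(SL),np.sin(SL); return np.round(1000*np.array([d[0],d[1]*c+d[2]*s,-d[1]*s+d[2]*c]),1)
def frc(): return np.round(Rc().T@bot.read_ft_force(),2)  # rail axes: across, uphill, square
E
python3 - <<'E'
from h import *
import cv2
Rg=Rz(CAR[2])@REL; p=np.array([CAR[0],CAR[1],0]);print(bot.solve_ik(p+[0,0,.29],q(Rg)))
P,Q=tcp_rail(.362,.014,-.11); print(P,bot.solve_ik(P,Q)); print(bot.solve_ik(*tcp_rail(.225)))
bot.set_gripper(1.0)
bot.move_pose(p+[0,0,.29],q(Rg))
im=bot.camera("scene"); cv2.imwrite("pics/a_s.png",im[::1,:,::-1])
a=im[120:320,280:480,::-1]
b=bot.camera("top")[150:300,60:210,::-1]
cv2.imwrite("pics/a.png",np.hstack([cv2.resize(a,(400,400)),cv2.resize(b,(400,400))]))
print(bot.read_clock(),bot.read_position()-p,bot.read_ft_force())
E
```

```text
[ 0.52397967  0.30403911 -0.07280967  1.19394755  0.          2.335376  ]
[0.50044332 0.10316398 0.27897905] [-0.03996727  0.20920374 -0.23753375  1.12420209  0.16369994  1.5699173 ]
[-0.25847866  0.4402959  -0.00233475  1.1640968   0.15974244  1.34854138]
2.3917 [-0.00092511  0.00081938  0.28980187] [0.02186008 0.64417032 1.07702048]
```

View pics/a.png

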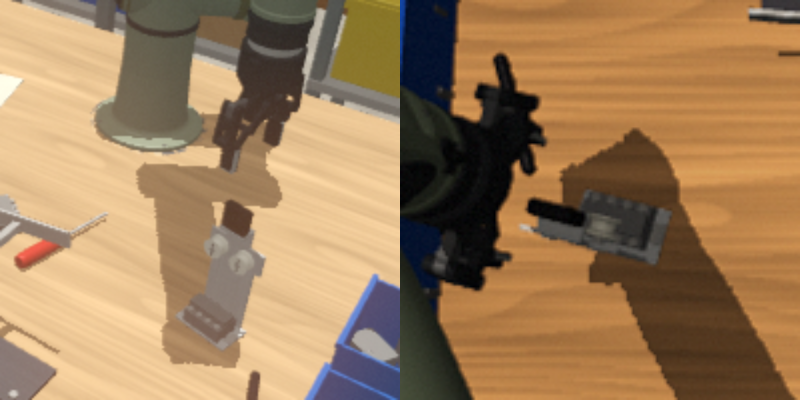

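The open gripper is centred over the grip block: finger tips at about (540,140) and (500,255) in the top crop, block at (555,212), which matches perspective. Now I'll grasp and lift.

```bash
python3 - <<'E'
from h import *
import cv2
p=np.array([CAR[0],CAR[1],ZG])
print(bot.move_linear(p,speed=.12,until_force=6), bot.read_position()-p)
print("f0",bot.read_ft_force())
bot.set_gripper(0.0,grasp_force=40)
print(bot.read_gripper_width()*85,bot.read_finger_force(),bot.read_ft_force())
bot.move_linear(p+[0,0,.04],speed=.08); bot.wait(.3)
print("lift",bot.read_ft_force(),bot.read_moment(),bot.read_gripper_width()*85)
a=bot.camera("scene")[120:320,280:480,::-1]; b=bot.camera("top")[150:300,60:210,::-1]
cv2.imwrite("pics/b.png",np.hstack([cv2.resize(a,(400,400)),cv2.resize(b,(400,400))]))
print(bot.read_clock())
E
```

```text
False [0.00045989 0.00035453 0.0007618 ]
f0 [-0.1767673  -0.25328719 -0.1280045 ]
13.22439327437425 40.140894055366516 [-0.53017137 -0.65905099  0.83179108]
lift [-0.15570003  0.73592201 -3.98089318] [-0.0104046  -0.02475481  0.00175204] 13.16787592537764
5.1
```

View pics/b.png

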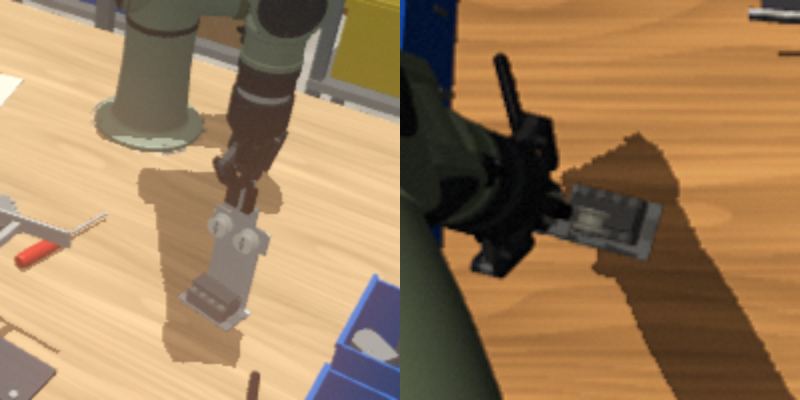

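The carrier is held straight, with about 4 N of weight on the wrist. Moving to the rail.

```bash
python3 - <<'E'
from h import *
import cv2
p=np.array([CAR[0],CAR[1],.30]); bot.move_linear(p,speed=.2)
P,Q=tcp_rail(.362,.016,-.11); bot.move_pose(P,Q)
print(rail_coords(),frc())
P,_=tcp_rail(.362,.016,0); print(bot.move_linear(P,speed=.06,until_force=4)); bot.wait(.2)
print(rail_coords(),frc())
a=bot.camera("scene")[150:300,200:350,::-1]; b=bot.camera("top")[90:240,170:320,::-1]
cv2.imwrite("pics/c.png",np.hstack([cv2.resize(a,(400,400)),cv2.resize(b,(400,400))]))
print(bot.read_clock())
E
```

```text
[-110.5  362.5   15.2] [-0.28 -1.86 -3.89]
False
[-1.00e-01  3.62e+02  1.61e+01] [ 1.14 -0.92 -4.64]
8.875
```

View pics/c.png

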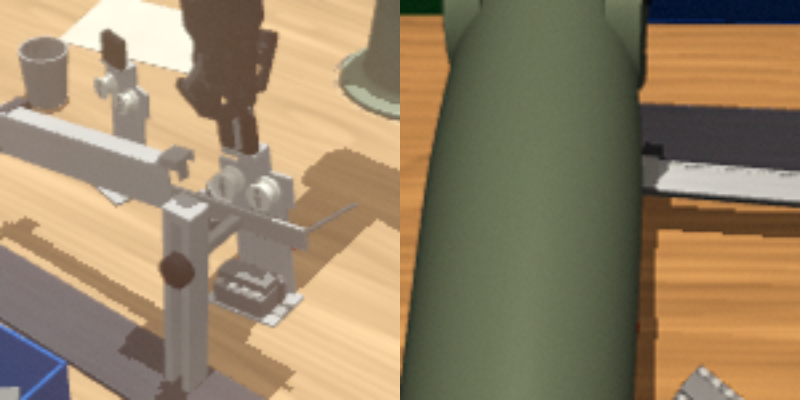

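The carrier is above the bar with the bar inside its opening (wheels at about (225,180) and (262,193)). Lowering by feel.

```bash
python3 - <<'E'
from h import *
f0=np.mean([frc() for _ in range(5)],0); print("free",f0)
P,_=tcp_rail(.362,-.008,0); print(bot.move_linear(P,speed=.012,until_force=2.5)); 
for _ in range(3): print(rail_coords(),frc()-f0,np.round(bot.read_moment(),3)); bot.wait(.1)
print(bot.read_clock())
E
```

```text
free [-0.57 -0.31 -4.33]
True
[  0.  361.7  -1.2] [ 0.   -0.74 10.29] [-0.279  0.033 -0.046]
[ -0.  361.6  -1.3] [ 0.98  1.47 10.73] [-0.287  0.043  0.007]
[ -0.  361.6  -1.3] [-0.18 -0.42 10.89] [-0.218  0.07  -0.014]
10.5083
```

```bash
cat >> h.py <<'E'
F0=np.array([-.57,-.31,-4.33])
def meas(n=6):
    a=[]; 
    for _ in range(n): a.append(np.r_[frc()-F0,Rc().T@bot.read_moment()]); bot.wait(.02)
    return np.mean(a,0)
def go(s,h,x,tilt,speed=.03,until=None):
    """carrier tilt `tilt`, seat at s,h,x on nominal rail line SL"""
    P,_=tcp_rail(s,h,x); P=P-Rc()@[0,0,ZG-.125]+Rc(tilt)@[0,0,ZG-.125]
    return bot.move_linear(P,speed=speed,rotation=q(Rc(tilt)@REL),until_force=until)
E
python3 - <<'E'
from h import *
h=-.0007; t=SL; 
for i in range(6):
    go(.3617,h,0,t); m=meas(); print(round(h*1e3,2),round(np.degrees(t),2),np.round(m,2),rail_coords())
    h+=np.clip((m[2]-3)*.00005,-.0003,.0003)
    if m[2]>1.5: t+=np.clip(m[3]*.06,-.008,.008)
print(bot.read_clock())
E
```

```text
-0.7 9.38 [ 0.67  0.07  2.78 -0.4  -0.   -0.02] [-2.000e-01  3.616e+02 -1.100e+00]
-0.71 8.92 [ 0.22 -0.09  1.81 -0.31  0.08  0.02] [-2.000e-01  3.623e+02 -1.000e+00]
-0.77 8.46 [-0.27 -0.25  2.5  -0.27  0.2   0.02] [-1.000e-01  3.628e+02 -8.000e-01]
-0.8 8.0 [-0.91 -0.38  3.95 -0.27  0.39  0.04] [-1.000e-01  3.633e+02 -7.000e-01]
-0.75 7.55 [-1.32 -0.35  5.38 -0.23  0.55  0.02] [ -0.  363.8  -0.6]
-0.63 7.09 [-1.79 -0.62  6.69 -0.24  0.68  0.04] [ -0.  364.3  -0.5]
12.6083
```

```bash
cat > push.py <<'E'
from h import *
import sys
s,h,t,s1,step=[float(v) for v in sys.argv[1:6]]; k=0.
while True:
    m=meas(4); print(round(s*1e3),round(h*1e3,2),np.round(m[:4],2),rail_coords())
    h+=np.clip((m[2]-3)*.00003,-.0003,.0003)
    if s<=s1+1e-6: break
    if np.abs(m[2])>14 or m[1]>8 or abs(m[0])>6: print("HALT"); break
    s-=step
    if go(s,h,0,t,.03,7): print("touch")
print("h",h,bot.read_clock())
E
python3 - <<'E'
from h import *
go(.362,-.0006,0,np.radians(8.3)); print(np.round(meas(),2))
E
python3 push.py .362 -.0006 .1449 .330 .008
```

```text
[ 0.17 -0.46  3.78 -0.34  0.19  0.02]
362 -0.6 [ 0.37 -0.63  3.7  -0.31] [ 2.000e-01  3.631e+02 -8.000e-01]
354 -0.58 [ 0.82 -0.61  1.8  -0.33] [ 1.00e-01  3.55e+02 -7.00e-01]
346 -0.62 [ 1.05 -0.68  1.94 -0.35] [  0.  347.1  -0.7]
338 -0.65 [ 1.26 -0.48  1.21 -0.31] [ -0.  339.1  -0.7]
330 -0.7 [ 0.62 -0.71  1.75 -0.36] [ -0.  331.1  -0.7]
h -0.0007382999999999999 14.9583
```

```bash
python3 push.py .330 -.00074 .1449 .226 .004
```

```text
330 -0.74 [ 0.29 -0.99  2.06 -0.34] [ -0.  331.2  -0.7]
326 -0.77 [ 0.01  0.12  2.8  -0.35] [  0.  327.1  -0.7]
322 -0.77 [ 0.87 -0.57  3.32 -0.36] [  0.  323.   -0.7]
318 -0.76 [ 0.39 -1.06  3.22 -0.34] [  0.  319.   -0.7]
314 -0.76 [0.2  1.25 3.18 0.18] [  0.  315.4  -0.8]
310 -0.75 [0.8  0.96 2.37 0.21] [ -0.  311.1  -0.8]
306 -0.77 [0.19 1.52 2.72 0.2 ] [  0.  307.   -0.8]
302 -0.78 [0.9  1.39 3.19 0.19] [ -0.  302.9  -0.8]
298 -0.77 [0.55 0.67 2.94 0.19] [ -0.  298.9  -0.8]
294 -0.78 [0.04 0.9  3.21 0.1 ] [  0.  294.9  -0.8]
290 -0.77 [0.49 0.46 3.36 0.05] [ -0.  290.9  -0.8]
286 -0.76 [ 0.57  0.04  2.95 -0.07] [ -0.  286.9  -0.8]
282 -0.76 [-0.05 -0.41  3.13 -0.24] [ -0.  282.9  -0.8]
278 -0.76 [-0.06 -1.35  2.95 -0.44] [ -0.  278.8  -0.8]
274 -0.76 [-0.41 -0.56  3.91 -0.35] [ -0.  275.2  -0.7]
270 -0.73 [0.23 1.84 3.46 0.32] [  0.  271.6  -0.7]
266 -0.72 [0.57 3.01 3.28 0.63] [ 1.000e-01  2.673e+02 -7.000e-01]
262 -0.71 [0.49 2.7  3.23 0.47] [ 1.000e-01  2.628e+02 -7.000e-01]
258 -0.7 [0.68 2.77 3.16 0.53] [  0.  258.9  -0.7]
254 -0.7 [0.75 3.62 3.33 0.73] [ -0.  255.   -0.7]
250 -0.69 [0.59 3.34 2.78 0.6 ] [ -0.  250.9  -0.7]
246 -0.69 [0.26 1.88 3.1  0.29] [ -0.  246.6  -0.7]
242 -0.69 [0.14 1.68 3.23 0.14] [-1.000e-01  2.425e+02 -7.000e-01]
238 -0.68 [-0.17  0.08  3.9  -0.03] [-1.000e-01  2.385e+02 -7.000e-01]
234 -0.66 [-0.26 -2.67  3.5  -0.88] [-1.000e-01  2.339e+02 -6.000e-01]
230 -0.64 [-0.31 -0.64  3.45 -0.28] [  0.  231.2  -0.6]
226 -0.63 [-0.24 -0.68  4.25 -0.34] [  0.  227.1  -0.6]
h -0.0005902999999999999 24.125
```

Both wheels clicked through (force peaks at s≈315 and s≈255, both past). Letting go.

```bash
python3 - <<'E'
from h import *
import cv2
bot.set_gripper(1.0); bot.wait(.5)
P=bot.read_position(); a0=bot.camera("scene")[150:300,150:300,::-1]
bot.wait(1.5)
bot.move_linear(P+[0,0,.08],speed=.1); bot.wait(1.5)
a=bot.camera("scene")[150:300,150:300,::-1]
cv2.imwrite("pics/d.png",np.hstack([cv2.resize(a0,(400,400)),cv2.resize(a,(400,400))]))
print(bot.read_clock(),bot.read_ft_force())
for s in(66.5,226):
    import fit; print(s,fit.proj("scene",fit.W(ST,fit.edge(s,SL,74))))
E
```

```text
29.3667 [-0.1453531  -0.02299208  0.70031538]
66.5 [211.67333333 182.1382813 ]
226 [251.19389012 193.66439179]
```

View pics/d.png

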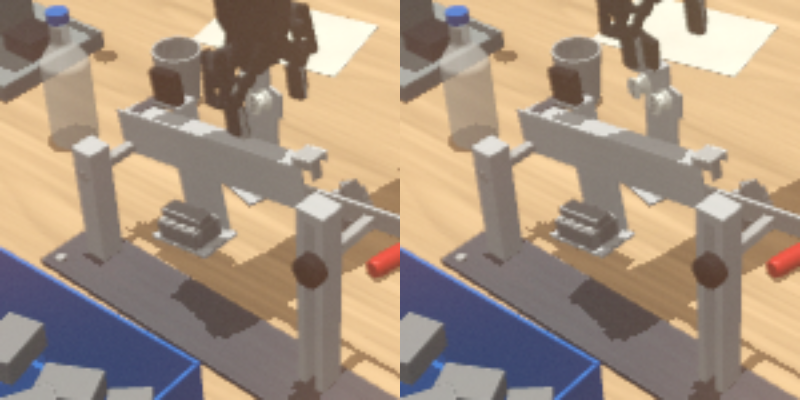

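The grip block is at pixel (212.6,182) in both frames; home predicts (211.7,182.1). So the carrier is home and at rest, and the gripper is clear of it.

```bash
python3 -c "
from cell import bot
print(bot.close_job())"
```

```text
the job is handed in; nothing more can be done
None
```

The loaded carrier went through the gate at about 4 N peak push, was let go and rolled to the end stop, where the last picture shows it hanging at rest. I then handed the job in at about 29 s; no verdict was returned.

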